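# Drive a bearing cup square into a trolley wheel hub

### The job

The steel bearing cup has been started by hand in the hub of the trolley wheel. Take the plain round brass drift from the wooden stand and, with light taps alternately around the cup's rim so that it never cocks, drive it in square until it is solid on the spacer tube hidden in the hub; prove it by leaning on the rim with the drift for a moment with about 22 N, when it must not give. Touch the cup with nothing but the drift, stand the drift back in its hole in the stand and leave everything else where it is.

Things in the scene. Friction and masses are not known exactly. Their poses are not given: they have to be found in the camera images.
- wheel: Trolley wheel lying flat between the four corner cleats of a 200 mm square, 12 mm thick plywood board; fixed. Dark rubber tyre 178 mm across, its top 60 mm above the bench; off-white nylon rim and hub. Hub 75 mm across, its flat upper face 64 mm above the bench. Origin on the bench under the wheel's centre, z up.
- hub_mouth (a point): Centre of the hub's bore at the level of the hub's upper face, z up. The bore is 53 mm across, open through; six springy moulded ribs in it grip the cup's skirt, so the cup stays where it is left. Pressed on one side of the rim, that side goes down at about 7 to 14 N while the far side stays. Once the skirt bears on the spacer tube inside, it is solid and the force rises steeply.
- cup: Steel bearing cup, a ring open through the middle. Rim lip 62 mm outside, 3 mm thick; skirt below it 50 mm outside, 22 mm long. Origin on the axis at the lip's underside, z up. Starts square, origin 12 mm above point hub_mouth. Home it is still 1 to 9.5 mm above it: wheels differ in the spacer's length, so depth alone does not tell. Over 0.12 rad of tilt is cocked; home it is square within 0.025 rad.
- cup_rim (a point): Centre of the cup's opening at the level of the lip's flat top (3 mm above the cup's origin). The rim to tap is the ring from 19 to 31 mm from this point; the clear opening is 38 mm across. More than 35 N from the drift is too hard.
- drift: Plain brass round bar, 16 mm diameter, 140 mm long, flat ends, about 230 g: the tool for the job. Stands upright in a hole of the stand. Origin at the centre of its lower end, z along the bar.
- stand: Wooden tool stand, 66 mm (x) by 186 mm (y) by 52 mm high, fixed. Three holes of 22 mm diameter in a row along its y at -60, 0 and +60 mm, x = 0; hole floors 12 mm above the bench (40 mm deep). The drift, the punch and the chisel each stand in one, in any order. Origin at the centre of its underside, z up.
- punch: Bystander in the stand: dark steel pin punch, 118 mm long, 15 mm body, 9 mm tip downwards. Origin at its lower end.
- chisel: Bystander in the stand: square bright steel cold chisel, 124 mm long, 14 mm thick. Origin at its lower end.
- fork: Bystander: steel caster fork standing on its 105 by 85 mm plate, legs up, 135 mm high. Origin at the underside.
- axle_bolt: Bystander: steel axle bolt, 93 mm long, 12 mm thick, lying on the bench. Origin under its head.
- label_gun: Bystander: orange and black pricing gun lying on its side, about 170 by 190 mm, 45 mm high.
- tub: Bystander: open green plastic tub 150 by 200 by 75 mm with display hooks in it. Origin at the underside's centre.
- peg_hook: Bystander: steel wire display hook lying on the bench, 150 mm long, 6 mm thick.
- grease_tin: Bystander: closed metal tin of grease, 72 mm across, 55 mm high, standing on the bench. Origin at the centre of its underside.
There are look-alikes about, which are no part of the job. Several things look just like the stand: the one meant starts farthest from the robot's base.

How it is judged (in metres and radians):
On the way, in this order (a step that is already met when the one before it is completed fails the run):
1. the drift is lifted clear of the stand (z of drift in the frame of stand above 0.06 m), for 0.1 s.
2. the cup is proved solid: leaned on with the drift (over 18 N) it is square within 0.025 rad and does not give (z of cup in the frame of hub_mouth below 0.01 m and angle between cup's own z axis and vertical below 0.025 rad and horizontal distance between cup and hub_mouth below 0.003 m and contact force between drift and cup above 18 N and linear speed of cup below 0.004 m/s), for 0.15 s.
At the end, for the whole second after the job is handed in: The cup is still home in the bore (its lip's underside less than 10 mm above the hub face) and tilted by less than 0.025 rad, the drift stands (within 0.2 rad of upright) with its foot down in a hole of the stand, and both are at rest, untouched (z of cup in the frame of hub_mouth below 0.01 m and angle between cup's own z axis and vertical below 0.025 rad and horizontal distance between cup and hub_mouth below 0.003 m and z of drift in the frame of stand below 0.018 m and x of drift in the frame of stand between -0.012 and 0.012 m and y of drift in the frame of stand between -0.075 and 0.075 m and angle between drift's own z axis and vertical below 0.2 rad and linear speed of cup below 0.02 m/s and linear speed of drift below 0.03 m/s).
It fails at once if the cup cocks: tilted by more than 0.12 rad (angle between cup's own z axis and vertical above 0.12 rad).
It fails at once if the cup is hit too hard: more than 35 N from the drift (contact force between drift and cup above 35 N).
It fails at once if the gripper, the arm, the punch or the chisel pushes on the cup (over 2 N) (contact force between any of the fingers, the arm, punch, chisel and cup above 2 N).
It fails at once if the punch or the chisel is disturbed (moved over 30 mm) (distance of any of punch, chisel from where it was at the start of the episode above 0.03 m).
It fails at once if a bystander on the bench is moved by more than 30 mm (distance of any of fork, axle_bolt, label_gun, tub, peg_hook, grease_tin from where it was at the start of the episode above 0.03 m).
It also fails if it takes over 72 s, if anything falls off the work surface, if the arm or the gripper's body presses on something with over 40 N, if the wrist force passes 120 N, or if a joint passes its speed limit or range.

### The arm

A 7-joint arm with a two-finger parallel gripper is mounted at the origin on the work surface. World frame = base frame: x ahead of the robot, y to its left, z up, the work surface at z = 0. Lengths are in mm, angles in rad, forces in N, time in s.
With the tool pointing down it reaches from about 425 to 975 mm from the base axis. Payload 16.7 kg.
Tool frame: the origin (TCP) lies at the very end of the fingers, on their centre line; the grasp point (between the pads) lies 19 mm behind it; z points along the fingers, x is the direction in which the jaws open and shut, and the axes are right-handed (so a half turn about z gives the same grasp; the last joint's range is limited). The gripper opens to 85 mm and grips with 20 to 120 N. Pads are 22 mm wide; open, the fingers measure 114 mm over their backs; the gripper's body (76 mm by 85 mm) begins 54 mm behind the grasp point. The pads swing forward as they close: fully open they stand 13 mm farther back than shut.
Start: joints at [1.087, 0.426, 0.074, 1.606, -0.034, 1.111, -0.067], TCP at [221.76, -637.493, 206.102] pointing down, gripper open.
Joint ranges: [-2.85, 2.85], [-0.5, 2.14], [-1.23, 1.37], [0.21, 2.46], [-1.02, 4.16], [0.16, 2.05], [-2.73, 2.73]. Speed limits (rad/s): [1.89, 1.89, 2.39, 2.39, 3.01, 3.01, 3.01].

### API

Orientations are given as a rotation vector (axis times angle).
In Python, from station import arm gives the robot as it stands. The module is installed in compiled form; this text tells all that it offers.
- The arm moves only by the tool arm_command, never from a script. Its argument "moves" is one flat list of numbers, 4 for each row, row after row: the shift along the world's x, y, z in mm, then the turn about the world's z in rad. A call has 1 to 12 rows; each row is the pose to reach, as a shift and turn from the pose commanded when the call began; what a row does not reach only later rows make up. A row lasts 1/8 s, in which the tool goes at most 62.5 mm and 10.7 degrees, less where a joint would pass 70% of its speed; a pose out of reach is approached as far as the arm can. A call with a gripper value outside its range is refused whole. "fingers" is the finger opening in mm, from 0 to 85.4, set as the call begins (left out, the last holds). The fingers move at their own pace and stop on an object; the grip force is fixed at half the most. Time passes only in rows, so rows that repeat a pose let the fingers close. It gives the time, the measured TCP pose, the force and the opening at its end, in the units of the state.
- arm.get_state(): the state, without advancing time (a new reading comes with each control period).
- arm.grab_frame(name): name is "side" or "top" or "wrist"; returns the picture (384x512x3 uint8, red, green, blue); there is no depth.
- arm.camera_params(name): a dict with "fx", "fy", "cx", "cy" (pixels), "world_to_cam" (4x4, takes a point from world to camera coordinates). Camera axes: x right, y up, looking along -z (the intrinsics and any distortion apply to the point x, -y, -z); pixel columns grow to the right and rows downward; lengths in mm; the calibration is good to about 2 mm. A picture is of the moment at which its call begins: read the wrist's pose just before it. camera_params takes no time and is no camera call; for the wrist camera it gives the pose at the moment of the call.
- arm.close_job(): hands the job in, once; it reports no verdict.
The state is a dict: "clock": time; "qpos": joint angles; "joint_velocities": joint speeds; "joint_torque": joint torques, N m; "tcp_pos": TCP position; "tool_rot": TCP orientation; "ft_force": force on the tool from outside, world axes, zero at the start; "moment": the same for the moment, N m; "gripper_width": finger opening in mm.
Only numpy, scipy, OpenCV 4.12 (cv2) and the standard library are available. Lean on these libraries where they do the work, as an engineer would, in place of code of your own. Each camera call takes 0.05 s, during which the arm holds its last target. There are 200 camera calls.

## Working session

There is one attempt and no reset: what is moved stays moved. The work goes in short steps, Python scripts to look and compute and a tool call to move; the robot and the scene stay as the last step left them, time stands still between calls to the robot, and variables do not carry over. Pictures are saved under pics/ and viewed, about 8 in all and at most 12, crops included, and the job is handed in when it is done.

Besides the shell and the picture viewer there is one more tool, called after ">>>" by a JSON object that holds its "api" and its "payload". arm_command: Moves the arm, as the interface text tells. Its arguments: {"type":"object","properties":{"moves":{"type":"array"},"fingers":{"type":"number"}},"required":["moves"]}

```bash
mkdir -p pics
cat > h.py <<'E'
import numpy as np, cv2
from station import arm
def save(img,n,crop=None,s=1):
    im=img[:,:,::-1]
    if crop: im=im[crop[1]:crop[3],crop[0]:crop[2]]
    cv2.imwrite('pics/'+n,cv2.resize(np.ascontiguousarray(im),None,fx=s,fy=s,interpolation=cv2.INTER_CUBIC))
def ray(p,u,v):
    W=np.array(p['world_to_cam']);R=W[:3,:3];t=W[:3,3]
    d=np.array([(u-p['cx'])/p['fx'],-(v-p['cy'])/p['fy'],-1.]) 
    return -R.T@t, R.T@d
def onz(p,u,v,z):
    o,d=ray(p,u,v); return o+d*(z-o[2])/d[2]
def proj(p,X):
    W=np.array(p['world_to_cam']); c=W[:3,:3]@np.array(X,float)+W[:3,3]
    return p['cx']+p['fx']*c[0]/-c[2], p['cy']+p['fy']*(-c[1])/-c[2]
E
python3 - <<'E'
from h import *
a=arm.grab_frame('top');b=arm.grab_frame('side')
np.save('top.npy',a);np.save('side.npy',b)
save(a,'top.png',s=1.5);save(b,'side.png',s=1.5)
for n in('top','side'):
    p=arm.camera_params(n);print({k:v for k,v in p.items() if k!='world_to_cam'});o,_=ray(p,0,0);print(o, [onz(p,u,v,0)[:2].round() for u,v in((0,0),(511,0),(0,383),(511,383))])
print(arm.get_state())
E
```

```text
{'fx': 353.41883885760154, 'fy': 353.41883885760154, 'cx': 256.22433212890104, 'cy': 189.70223935529853}
[ 443.55321033  -19.79217591 1128.97066634] [array([1128.,  889.]), array([1154., -804.]), array([-119.,  796.]), array([ -57., -787.])]
{'fx': 384.0138634179348, 'fy': 384.0138634179348, 'cx': 256.0846658962807, 'cy': 194.67157661304574}
[ -84.41300405 -831.2876395   710.45033715] [array([ 548., 7132.]), array([9654., 3483.]), array([-224., -201.]), array([ 600., -767.])]
{'clock': 0.1, 'qpos': array([ 1.08646316,  0.42666146,  0.0738306 ,  1.6065319 , -0.0340438 ,
        1.11078393, -0.06706663]), 'joint_velocities': array([ 0.00058344, -0.00163273,  0.00057632, -0.0032065 ,  0.00223241,
       -0.00182257,  0.00076907]), 'joint_torque': array([ 7.59354763e-03, -9.51536107e+01,  3.77028152e+00, -4.64398491e+01,
        1.94204104e-02,  6.36954224e-03,  8.57664804e-05]), 'tcp_pos': array([ 221.6572146 , -637.1608382 ,  205.49021679]), 'tool_rot': array([-2.56014669e+00,  1.81983041e+00,  1.54314714e-03]), 'ft_force': array([ 0.26816628, -0.06118967, -0.16876616]), 'moment': array([0.00057697, 0.08081538, 0.02060842]), 'gripper_width': 85.5267893145039}
```

View pics/top.png

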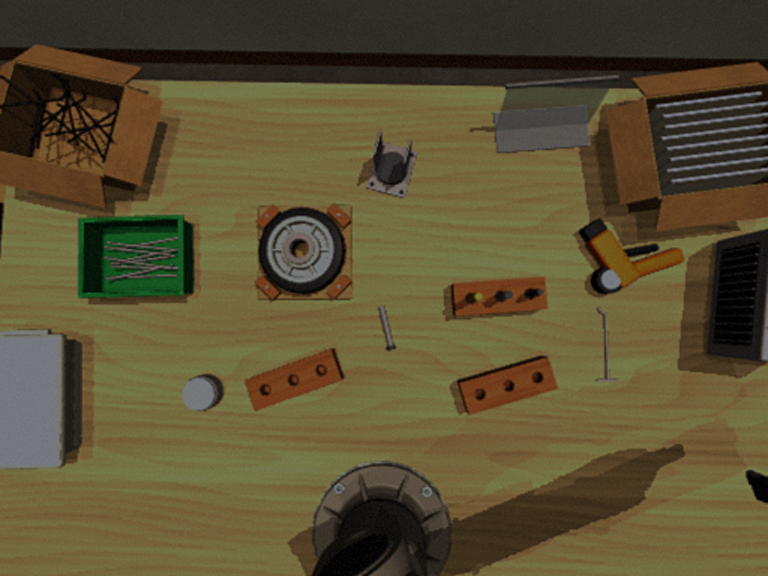

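View pics/side.png

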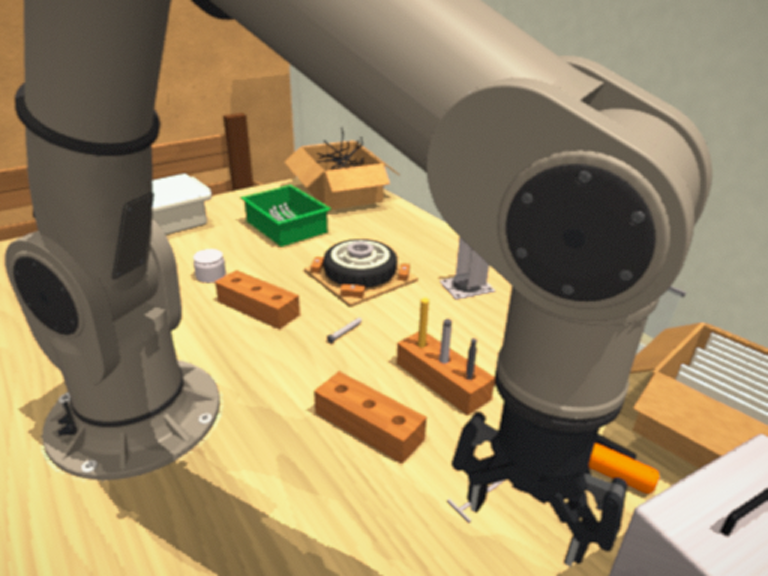

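The top view shows the occupied stand at about (500,297) of 768, with the brass drift at its left (+y) end (478,297). The wheel is at (301,250). The side view confirms the drift's place in the row, next to the chisel.

Run:
```python
from h import *
a=np.load('top.npy');p=arm.camera_params('top');hsv=cv2.cvtColor(a,cv2.COLOR_RGB2HSV)
# brass tip
sub=np.zeros(a.shape[:2],np.uint8);sub[180:215,298:370]=1
y=((hsv[...,0]>22)&(hsv[...,0]<36)&(hsv[...,1]>150)&(sub>0)); v,u=np.nonzero(y);print('brass',len(u),u.mean(),v.mean(),u.min(),u.max(),v.min(),v.max(),onz(p,u.mean(),v.mean(),152))
o=((hsv[...,0]<14)&(hsv[...,1]>120)&(hsv[...,2]>50)).astype(np.uint8)
for c in cv2.findContours(o,cv2.RETR_EXTERNAL,cv2.CHAIN_APPROX_NONE)[0]:
    if cv2.contourArea(c)>800:
        r=cv2.minAreaRect(c);b=cv2.boxPoints(r);q=np.array([onz(p,*k,52)[:2] for k in b]);print(r,q.round(1).tolist(),q.mean(0),np.linalg.norm(q-np.roll(q,1,0),axis=1))
d=((hsv[...,2]<50)).astype(np.uint8)
for c in cv2.findContours(d,cv2.RETR_EXTERNAL,cv2.CHAIN_APPROX_NONE)[0]:
    if cv2.contourArea(c)>600:
        e=cv2.fitEllipse(c);print('dark',e,onz(p,*e[0],60))
s=arm.get_state();print(s['tcp_pos'])
pw=arm.camera_params('wrist');oo,dd=ray(pw,256,192);print('wrist cam',oo,dd,{k:v for k,v in pw.items() if k!='world_to_cam'})
```

```text
brass 18 318.6111111111111 197.27777777777777 316 321 195 199 [ 486.80772012 -168.77031547  152.        ]
((338.2745361328125, 256.68792724609375), (22.26122283935547, 62.078617095947266), 73.68614959716797) [[317.1, -147.4], [374.7, -325.0], [311.7, -344.3], [254.2, -167.4]] [ 314.43867399 -246.03086218] [ 65.95964525 186.68508818  65.9208493  185.93232604]
((195.10182189941406, 252.78509521484375), (21.727331161499023, 62.08769607543945), 70.34617614746094) [[308.6, 286.2], [377.0, 110.4], [316.1, 86.0], [248.0, 261.1]] [312.42121858 185.92984449] [ 65.56816377 188.65801414  65.55299821 187.90621542]
((332.67938232421875, 197.3323516845703), (21.935199737548828, 61.433895111083984), 85.60128784179688) [[515.7, -130.8], [535.2, -315.9], [469.0, -321.7], [449.4, -137.3]] [ 492.31441267 -226.40096175] [ 66.65098426 186.15053358  66.45831059 185.43108687]
dark ((252.71754455566406, 357.0931091308594), (60.27775192260742, 89.71739959716797), 86.68408203125) [14.41693389  1.95718236 60.        ]
dark ((47.88496017456055, 264.22442626953125), (10.701571464538574, 115.26069641113281), 0.33
[... 480 characters left out ...]
77.6139348   60.        ]
dark ((474.162109375, 92.49299621582031), (65.55034637451172, 74.46329498291016), 74.32831573486328) [ 822.87710636 -648.04225186   60.        ]
dark ((36.63380432128906, 73.17967224121094), (58.08551025390625, 90.65281677246094), 92.2899398803711) [855.73981331 705.6238697   60.        ]
dark ((272.7696838378906, 26.10140609741211), (59.635677337646484, 602.31494140625), 90.46234130859375) [1020.60009449  -30.79687225   60.        ]
[ 221.6572146  -637.1608382   205.49021679]
wrist cam [ 295.89689625 -611.07901994  374.42119244] [-0.26782845 -0.10770541 -0.95768744] {'fx': 272.3198247343651, 'fy': 272.3198247343651, 'cx': 251.9053218397877, 'cy': 196.4885024738051}
```

>>> {"api": "arm_command", "payload": {"moves": [0,0,30,0.1,25,45,30,0.25,50,92,30,0.4,80,140,30,0.55,110,190,30,0.7,135,240,30,0.85,165,290,30,1.0,190,340,30,1.15,215,385,30,1.3,245,430,30,1.34,265,469,30,1.34,265,469,30,1.34], "fingers": 85}}

```text
clock: 1.6
tcp_pos: [487.9, -165.2, 236.0]
tool_rot: [-3.136, -0.171, -0.0]
ft_force: [-0.5, -0.5, 0.2]
gripper_width: 85.0
```

Run:
```python
from h import *
s=arm.get_state();print(s['clock'],s['tcp_pos'],s['tool_rot'],s['ft_force'])
pw=arm.camera_params('wrist');a=arm.grab_frame('wrist');np.save('w1.npy',a);np.save('w1p.npy',pw,allow_pickle=True)
for X in((486.5,-168,152),(498.6,-286,52)): print(proj(pw,X))
save(a,'w1.png',s=1.5)
```

```text
1.6 [ 487.92207235 -165.20644619  235.973409  ] [-3.13590928e+00 -1.71217862e-01 -1.98190252e-04] [-0.53967031 -0.52168898  0.17763208]
(np.float64(249.36899108996363), np.float64(196.94021768654054))
(np.float64(249.6732515955315), np.float64(253.59573386516))
```

View pics/w1.png

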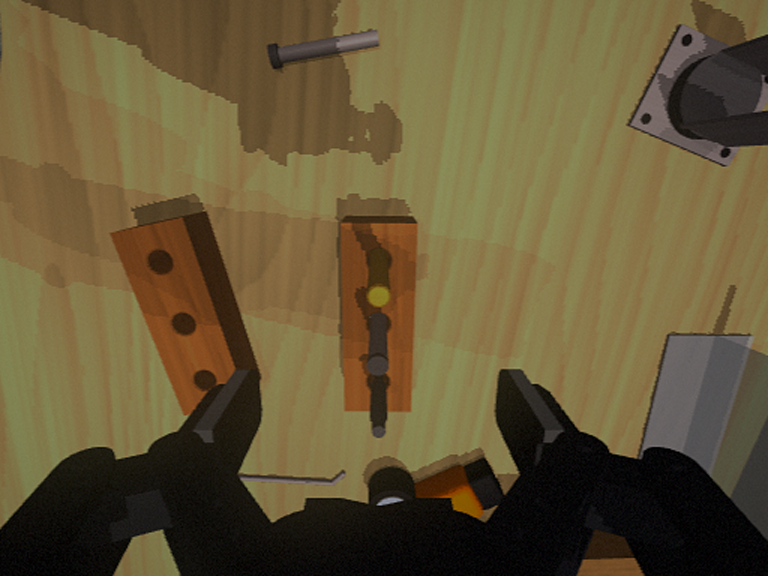

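The wrist view shows the drift top at (378,296)/1.5 = (252,197.3), within 3 px of the prediction. The stand runs along the image's vertical axis, so the yaw is right.

Run:
```python
from h import *
a=np.load('w1.npy');p=np.load('w1p.npy',allow_pickle=True).item();hsv=cv2.cvtColor(a,cv2.COLOR_RGB2HSV)
y=((hsv[...,0]>22)&(hsv[...,0]<36)&(hsv[...,1]>150)&(hsv[...,2]>110)).astype(np.uint8);y[:180]=0;y[212:]=0;y[:,:235]=0;y[:,270:]=0
v,u=np.nonzero(y);print(len(u),u.min(),u.max(),v.min(),v.max(),onz(p,(u.min()+u.max())/2,(v.min()+v.max())/2,152))
# stand top
o=((hsv[...,0]<14)&(hsv[...,1]>120)&(hsv[...,2]>50)).astype(np.uint8);o[:,:215]=0;o[:,285:]=0;o[285:]=0
c=max(cv2.findContours(o,cv2.RETR_EXTERNAL,cv2.CHAIN_APPROX_NONE)[0],key=cv2.contourArea)
q=np.array([onz(p,*k[0],52)[:2] for k in c],np.float32);print('stand',cv2.minAreaRect(q))
```

```text
135 246 258 191 203 [ 489.05758636 -167.78212674  152.        ]
stand ((494.7538757324219, -225.98951721191406), (65.68762969970703, 185.7880859375), 5.794225692749023)
```

>>> {"api": "arm_command", "payload": {"moves": [2,0,-30,0,2,0,-70,0,2,0,-110,0,2,0,-138,0,2,0,-138,0,2,0,-138,0]}}

```text
clock: 2.4
tcp_pos: [489.0, -169.3, 99.1]
tool_rot: [3.137, 0.162, 0.001]
ft_force: [0.6, -0.6, 0.2]
gripper_width: 85.3
```

>>> {"api": "arm_command", "payload": {"moves": [0,0,0,0,0,0,0,0,0,0,0,0,0,0,0,0,0,0,0,0,0,0,0,0], "fingers": 5}}

```text
clock: 3.15
tcp_pos: [489.0, -168.6, 98.5]
tool_rot: [3.137, 0.163, 0.001]
ft_force: [-1.6, -0.0, 5.3]
gripper_width: 14.1
```

>>> {"api": "arm_command", "payload": {"moves": [0,0,15,0,0,0,45,0,0,0,85,0,0,0,125,0,0,20,142,0,15,70,142,0,32,125,142,0,50,180,142,0,68,230,142,0,80,270,142,0,85,286,142,0,85,286,142,0]}}

```text
clock: 4.65
tcp_pos: [573.1, 119.0, 239.8]
tool_rot: [-3.137, -0.167, 0.002]
ft_force: [0.2, -0.6, -3.0]
gripper_width: 14.2
```

>>> {"api": "arm_command", "payload": {"moves": [0,0,0,0,0,0,0,0]}}

```text
clock: 4.9
tcp_pos: [573.6, 116.2, 240.1]
tool_rot: [3.137, 0.161, -0.0]
ft_force: [0.5, 0.3, -1.9]
gripper_width: 14.2
```

Run:
```python
from h import *
s=arm.get_state();print(s['clock'],s['tcp_pos'],s['tool_rot'],s['ft_force'],s['gripper_width'])
pw=arm.camera_params('wrist');a=arm.grab_frame('wrist');np.save('w2.npy',a);np.save('w2p.npy',pw,allow_pickle=True)
print(proj(pw,(573.5,177.6,79)))
t=s['tcp_pos'];print('foot',proj(pw,t-[0,0,86.5]))
save(a,'w2.png',s=1.5)
```

```text
4.9 [573.60558302 116.17441586 240.14698565] [ 3.13690027e+00  1.60529265e-01 -2.12099616e-04] [ 0.49457356  0.28501529 -1.85316281] 14.233732578683172
(np.float64(256.53841184099434), np.float64(125.04771268972037))
foot (np.float64(251.1530725597238), np.float64(193.49038419533167))
```

View pics/w2.png

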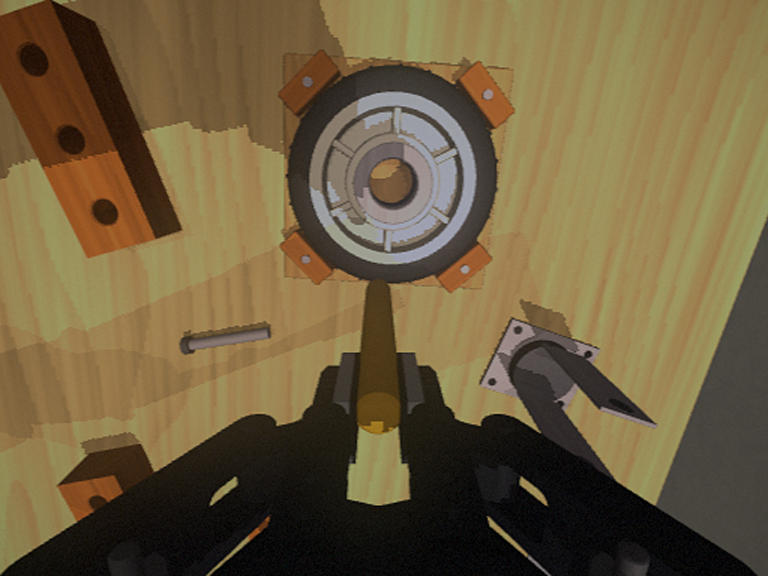

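The drift is held upright, with its foot near (252,191). The cup ring is around (261,120).

Run:
```python
from h import *
a=np.load('w2.npy');p=np.load('w2p.npy',allow_pickle=True).item();hsv=cv2.cvtColor(a,cv2.COLOR_RGB2HSV)
save(a,'w2c.png',(215,80,310,165),6)
d=(hsv[...,2]<60).astype(np.uint8);d[190:]=0
best=[c for c in cv2.findContours(d,cv2.RETR_EXTERNAL,cv2.CHAIN_APPROX_NONE)[0] if cv2.contourArea(c)>3000]
for c in best:
    h=cv2.convexHull(c);q=np.array([onz(p,*k[0],60)[:2] for k in h],np.float32);print('tyre',cv2.minEnclosingCircle(q),cv2.fitEllipse(q))
o=((hsv[...,1]>90)).astype(np.uint8)  # saturated or dark = opening
print(a[120,225:300:3].tolist())
k=((hsv[...,1]>80)|(hsv[...,2]<70)).astype(np.uint8)
n,l,st,ce=cv2.connectedComponentsWithStats(k)
i=l[121,262];print(st[i],ce[i])
c=max(cv2.findContours((l==i).astype(np.uint8),cv2.RETR_EXTERNAL,cv2.CHAIN_APPROX_NONE)[0],key=cv2.contourArea)
q=np.array([onz(p,*kk[0],79)[:2] for kk in c],np.float32);print('opening',cv2.fitEllipse(q))
# predicted circles drawn check
for r in(19,31):
    print(r,[np.round(proj(p,(577+r*np.cos(t),177+r*np.sin(t),79))).tolist() for t in np.arange(4)*np.pi/2])
```

```text
[[137, 122, 107], [139, 125, 109], [129, 115, 100], [142, 128, 111], [106, 96, 93], [108, 96, 94], [108, 95, 92], [98, 74, 60], [114, 84, 59], [114, 83, 57], [115, 86, 56], [123, 93, 62], [118, 86, 56], [117, 87, 58], [112, 86, 60], [95, 73, 55], [100, 76, 56], [53, 49, 49], [145, 133, 131], [157, 149, 146], [159, 148, 147], [145, 138, 137], [159, 161, 176], [157, 160, 175], [156, 158, 171]]
[246 105  32  33 808] [261.51113861 121.3700495 ]
opening ((578.8762817382812, 182.06640625), (35.58831787109375, 36.16816329956055), 66.91986846923828)
19 [[275.0, 128.0], [261.0, 109.0], [243.0, 124.0], [258.0, 142.0]]
31 [[286.0, 129.0], [262.0, 98.0], [233.0, 123.0], [257.0, 152.0]]
```

View pics/w2c.png

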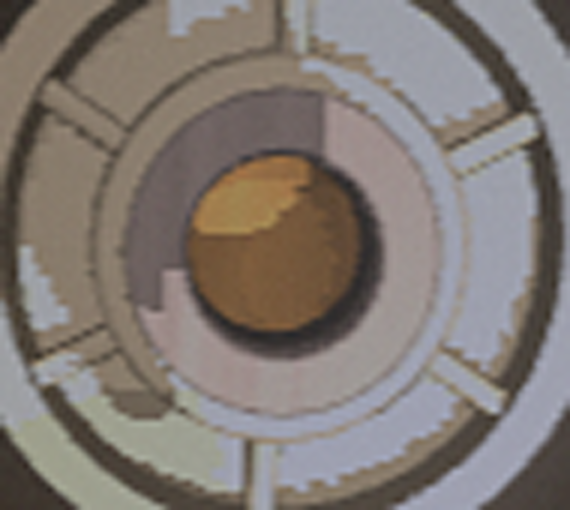

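Ring outer edge centre is about (262.1,121.9) and the opening centre (261.7,121.4), which puts the cup at about (579,182). I'll hover low over its -y rim for a relative check.

>>> {"api": "arm_command", "payload": {"moves": [5,20,0,0,5,41,-20,0,5,41,-45,0,5,41,-62,0,5,41,-62,0,5,41,-62,0]}}

```text
clock: 5.7
tcp_pos: [579.2, 158.3, 179.0]
tool_rot: [-3.137, -0.162, -0.001]
ft_force: [0.8, 0.3, -1.8]
gripper_width: 14.2
```

Run:
```python
from h import *
s=arm.get_state();print(s['clock'],s['tcp_pos'],s['tool_rot'],s['ft_force'],s['gripper_width'])
pw=arm.camera_params('wrist');a=arm.grab_frame('wrist');np.save('w3.npy',a);np.save('w3p.npy',pw,allow_pickle=True)
print(proj(pw,(579,182,79)))
t=s['tcp_pos'];f=t-[0,0,86.5];print('foot',f,proj(pw,f),proj(pw,f+[0,8,0]))
save(a,'w3.png',(160,60,360,210),4)
```

```text
5.7 [579.23353816 158.31591998 178.95196188] [-3.13718975e+00 -1.62196139e-01 -1.32991381e-03] [ 0.76463876  0.28844106 -1.8380123 ] 14.21624092929223
(np.float64(253.27156997272405), np.float64(167.0995735843534))
foot [579.23353816 158.31591998  92.45196188] (np.float64(251.06310190938973), np.float64(193.5408374820712)) (np.float64(251.90172700447167), np.float64(185.71541437574837))
```

View pics/w3.png

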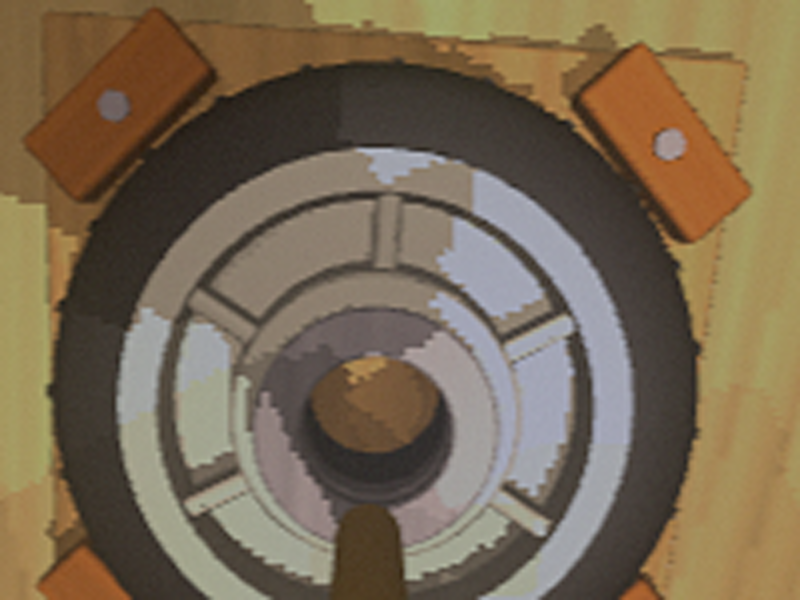

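The cup's ring centre is at about (254,167.5) and the drift foot's tip at (251.8,186.3). Both match predictions to under 1 px, so the cup is at about (579.7,181.5). Approaching the -y rim slowly.

>>> {"api": "arm_command", "payload": {"moves": [1,-1.5,-4,0,1,-1.5,-8,0,1,-1.5,-10,0,1,-1.5,-11,0,1,-1.5,-11.5,0,1,-1.5,-12,0,1,-1.5,-12,0]}}

```text
clock: 6.62
tcp_pos: [579.8, 157.0, 166.1]
tool_rot: [-3.137, -0.163, -0.0]
ft_force: [-0.2, 0.8, -2.3]
gripper_width: 14.3
```

>>> {"api": "arm_command", "payload": {"moves": [0,0,-0.4,0,0,0,-0.8,0,0,0,-0.8,0]}}

```text
clock: 7.0
tcp_pos: [579.8, 157.1, 165.4]
tool_rot: [-3.137, -0.163, -0.0]
ft_force: [-0.1, -0.0, -0.8]
gripper_width: 14.4
```

>>> {"api": "arm_command", "payload": {"moves": [0,0,-0.4,0,0,0,-0.4,0]}}

```text
clock: 7.25
tcp_pos: [580.0, 157.1, 165.2]
tool_rot: [-3.137, -0.163, -0.001]
ft_force: [-0.9, -1.1, 2.2]
gripper_width: 14.4
```

>>> {"api": "arm_command", "payload": {"moves": [0,0,-0.4,0,0,0,-0.4,0]}}

```text
clock: 7.5
tcp_pos: [579.9, 157.0, 164.6]
tool_rot: [-3.137, -0.163, -0.001]
ft_force: [-0.0, -0.1, 4.4]
gripper_width: 14.5
```

>>> {"api": "arm_command", "payload": {"moves": [0,0,-0.4,0,0,0,-0.4,0]}}

```text
clock: 7.75
tcp_pos: [579.9, 157.0, 164.1]
tool_rot: [3.137, 0.163, 0.0]
ft_force: [0.0, -1.6, 4.5]
gripper_width: 14.3
```

>>> {"api": "arm_command", "payload": {"moves": [0,0,-0.5,0,0,0,-0.5,0,0,0,6,0,0,25,6,0,0,50,6,0,0,50,6,0,0,50,3,0,0,50,1.2,0,0,50,0.8,0,0,50,0.4,0,0,50,0,0,0,50,0,0]}}

```text
clock: 9.25
tcp_pos: [579.9, 207.0, 164.2]
tool_rot: [-3.137, -0.163, -0.0]
ft_force: [0.4, -0.5, 2.3]
gripper_width: 14.0
```

>>> {"api": "arm_command", "payload": {"moves": [0,0,-0.5,0,0,0,-0.5,0]}}

```text
clock: 9.5
tcp_pos: [579.8, 207.1, 163.6]
tool_rot: [-3.137, -0.163, -0.0]
ft_force: [-0.6, -0.5, 3.4]
gripper_width: 14.4
```

>>> {"api": "arm_command", "payload": {"moves": [0,0,-0.5,0,0,0,-1,0,0,0,-1,0]}}

```text
clock: 9.88
tcp_pos: [579.8, 207.1, 162.7]
tool_rot: [-3.137, -0.163, -0.0]
ft_force: [1.2, -0.2, 4.5]
gripper_width: 14.0
```

>>> {"api": "arm_command", "payload": {"moves": [0,0,5,0,12,-12,5,0,25,-25,5,0,25,-25,2,0,25,-25,0.7,0,25,-25,0,0,25,-25,-0.5,0,25,-25,-0.5,0]}}

```text
clock: 10.88
tcp_pos: [605.1, 182.2, 162.6]
tool_rot: [-3.137, -0.164, -0.001]
ft_force: [2.0, -1.3, 3.3]
gripper_width: 14.7
```

>>> {"api": "arm_command", "payload": {"moves": [0,0,5,0,-25,0,5,0,-50,0,5,0,-50,0,5,0,-50,0,2,0,-50,0,1,0,-50,0,0.3,0,-50,0,-0.3,0,-50,0,-0.3,0]}}

```text
clock: 12.0
tcp_pos: [554.9, 182.1, 161.9]
tool_rot: [-3.137, -0.163, -0.0]
ft_force: [-1.6, -1.5, 3.9]
gripper_width: 14.0
```

>>> {"api": "arm_command", "payload": {"moves": [0,0,5,0,12,-12,5,0,25,-25,5,0,25,-25,2,0,25,-25,0.8,0,25,-25,0,0,25,-25,-0.7,0,25,-25,-0.7,0]}}

```text
clock: 13.0
tcp_pos: [580.0, 157.1, 161.5]
tool_rot: [3.137, 0.164, 0.001]
ft_force: [0.9, -2.7, 6.1]
gripper_width: 14.0
```

>>> {"api": "arm_command", "payload": {"moves": [0,0,6,0,0,25,6,0,0,50,6,0,0,50,6,0,0,50,2,0,0,50,1,0,0,50,0.4,0,0,50,-0.3,0,0,50,-0.3,0]}}

```text
clock: 14.12
tcp_pos: [580.2, 207.0, 161.4]
tool_rot: [-3.137, -0.163, -0.001]
ft_force: [-0.3, -0.3, 5.9]
gripper_width: 14.2
```

>>> {"api": "arm_command", "payload": {"moves": [0,0,5,0,12,-12,5,0,25,-25,5,0,25,-25,2,0,25,-25,0.7,0,25,-25,0,0,25,-25,-0.5,0,25,-25,-0.5,0]}}

```text
clock: 15.12
tcp_pos: [605.4, 182.3, 161.4]
tool_rot: [3.137, 0.164, 0.003]
ft_force: [0.1, -2.0, 9.1]
gripper_width: 14.0
```

>>> {"api": "arm_command", "payload": {"moves": [0,0,5,0,-25,0,5,0,-50,0,5,0,-50,0,5,0,-50,0,2,0,-50,0,1,0,-50,0,0.3,0,-50,0,-0.3,0,-50,0,-0.3,0]}}

```text
clock: 16.25
tcp_pos: [555.9, 182.6, 161.3]
tool_rot: [-3.137, -0.163, -0.003]
ft_force: [-3.2, -1.1, 15.8]
gripper_width: 14.1
```

>>> {"api": "arm_command", "payload": {"moves": [0,0,5,0,12,-12,5,0,25,-25,5,0,25,-25,2,0,25,-25,0.8,0,25,-25,0,0,25,-25,-0.7,0,25,-25,-0.7,0]}}

```text
clock: 17.25
tcp_pos: [581.4, 157.1, 161.2]
tool_rot: [-3.137, -0.162, -0.005]
ft_force: [-1.0, -3.2, 22.0]
gripper_width: 14.3
```

S is now solid at TCP z = 161.2, at about 24 N net. Checking the other points for give with similar force.

>>> {"api": "arm_command", "payload": {"moves": [0,0,6,0,0,25,6,0,0,50,6,0,0,50,6,0,0,50,2.5,0,0,50,1.5,0,0,50,0.8,0,0,50,0.3,0,0,50,0.3,0]}}

```text
clock: 18.38
tcp_pos: [580.7, 206.8, 161.2]
tool_rot: [-3.137, -0.161, -0.003]
ft_force: [-3.7, -0.9, 18.3]
gripper_width: 14.2
```

>>> {"api": "arm_command", "payload": {"moves": [0,0,6,0,12,-12,6,0,25,-25,6,0,25,-25,2.5,0,25,-25,1.5,0,25,-25,0.8,0,25,-25,0.2,0,25,-25,0,0,25,-25,0,0]}}

```text
clock: 19.5
tcp_pos: [606.2, 181.9, 161.2]
tool_rot: [-3.137, -0.162, -0.005]
ft_force: [-0.7, -3.7, 18.2]
gripper_width: 14.2
```

>>> {"api": "arm_command", "payload": {"moves": [0,0,6,0,-25,0,6,0,-50,0,6,0,-50,0,6,0,-50,0,2.5,0,-50,0,1.5,0,-50,0,0.8,0,-50,0,0.2,0,-50,0,0,0,-50,0,0,0]}}

```text
clock: 20.75
tcp_pos: [556.3, 182.7, 161.2]
tool_rot: [-3.137, -0.163, -0.004]
ft_force: [-3.9, -1.0, 21.7]
gripper_width: 13.9
```

>>> {"api": "arm_command", "payload": {"moves": [0,0,0,0,0,0,0,0,0,0,0,0,0,0,0,0]}}

```text
clock: 21.25
tcp_pos: [556.3, 182.7, 161.2]
tool_rot: [-3.137, -0.163, -0.004]
ft_force: [-3.8, -1.7, 21.9]
gripper_width: 14.2
```

>>> {"api": "arm_command", "payload": {"moves": [0,0,10,0,0,0,40,0,0,0,70,0]}}

```text
clock: 21.62
tcp_pos: [554.8, 181.9, 230.1]
tool_rot: [-3.137, -0.163, 0.002]
ft_force: [0.2, 0.4, -2.4]
gripper_width: 14.3
```

Run:
```python
from h import *
s=arm.get_state();print(s['clock'],s['tcp_pos'],s['ft_force'],s['gripper_width'])
pw=arm.camera_params('wrist');a=arm.grab_frame('wrist')
f=s['tcp_pos']-[0,0,86.5];print('foot edge pred',proj(pw,f+[0,8,0]),'rim',proj(pw,(579.7,181.5,75)))
save(a,'w4.png',(130,60,390,255),3)
```

```text
21.625 [554.84466216 181.88995156 230.14338863] [ 0.23411458  0.41157277 -2.36827057] 14.327620566156446
foot edge pred (np.float64(252.10464542589534), np.float64(185.7532208256725)) rim (np.float64(271.61854183258157), np.float64(179.4578477353972))
```

View pics/w4.png

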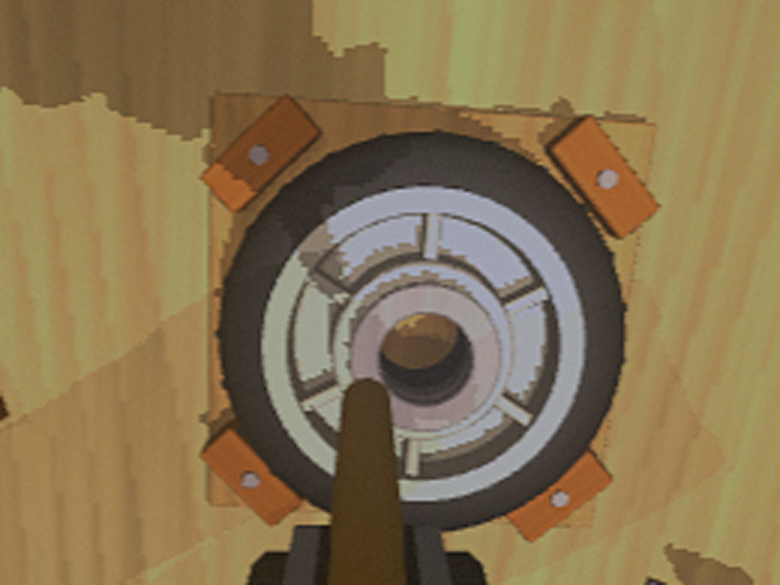

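The foot tip is at (251.7,186), where it was predicted, so the drift hasn't slipped in the grip. The cup is level and lower in the hub. Returning the drift.

>>> {"api": "arm_command", "payload": {"moves": [-8,-40,10,0,-18,-95,10,0,-29,-150,10,0,-39,-205,10,0,-49,-260,10,0,-58,-305,10,0,-64,-335,10,0,-66,-350,10,0,-66,-350,10,0,-66,-350,10,0]}}

```text
clock: 22.92
tcp_pos: [489.2, -166.6, 239.6]
tool_rot: [-3.137, -0.166, -0.0]
ft_force: [0.5, -1.1, -2.5]
gripper_width: 14.2
```

>>> {"api": "arm_command", "payload": {"moves": [0,0,-40,0,0,0,-75,0,0,0,-88,0,0,0,-93,0,0,0,-98,0,0,0,-103,0,0,0,-103,0]}}

```text
clock: 23.8
tcp_pos: [488.8, -168.1, 136.7]
tool_rot: [3.137, 0.163, 0.0]
ft_force: [0.1, 0.6, -2.5]
gripper_width: 14.2
```

>>> {"api": "arm_command", "payload": {"moves": [0,0,-5,0,0,0,-12,0,0,0,-20,0,0,0,-28,0,0,0,-34,0,0,0,-37,0,0,0,-37,0]}}

```text
clock: 24.68
tcp_pos: [488.7, -168.0, 99.5]
tool_rot: [-3.137, -0.163, 0.0]
ft_force: [-0.1, 0.3, -2.4]
gripper_width: 14.2
```

Freely in the hole, with the foot about 1 mm off the floor. Releasing gradually, then rising.

>>> {"api": "arm_command", "payload": {"moves": [0,0,-1,0,0,0,-1,0]}}

```text
clock: 24.92
tcp_pos: [488.9, -168.0, 98.7]
tool_rot: [3.137, 0.163, 0.0]
ft_force: [0.4, 0.7, -1.9]
gripper_width: 14.3
```

>>> {"api": "arm_command", "payload": {"moves": [0,0,0,0,0,0,0,0,0,0,0,0,0,0,0,0,0,0,0,0,0,0,0,0], "fingers": 80}}

```text
clock: 25.68
tcp_pos: [488.8, -168.0, 98.6]
tool_rot: [-3.137, -0.163, 0.0]
ft_force: [-0.4, -0.1, 0.5]
gripper_width: 80.2
```

>>> {"api": "arm_command", "payload": {"moves": [0,0,15,0,0,0,45,0,0,0,85,0,0,0,125,0,0,0,142,0,0,0,142,0]}}

```text
clock: 26.42
tcp_pos: [489.2, -168.1, 241.9]
tool_rot: [3.136, 0.163, 0.003]
ft_force: [-0.3, 0.4, -0.6]
gripper_width: 80.1
```

Run:
```python
from h import *
s=arm.get_state();print(s['clock'],s['tcp_pos'],s['ft_force'],s['gripper_width'])
pw=arm.camera_params('wrist');a=arm.grab_frame('wrist');print(proj(pw,(488.8,-168,152)))
save(a,'w5.png',s=1.5)
```

```text
26.425 [ 489.22132183 -168.10481906  241.91218928] [-0.30263209  0.35970688 -0.63787634] 80.13954471854314
(np.float64(250.58817024353706), np.float64(192.2693977125205))
```

View pics/w5.png

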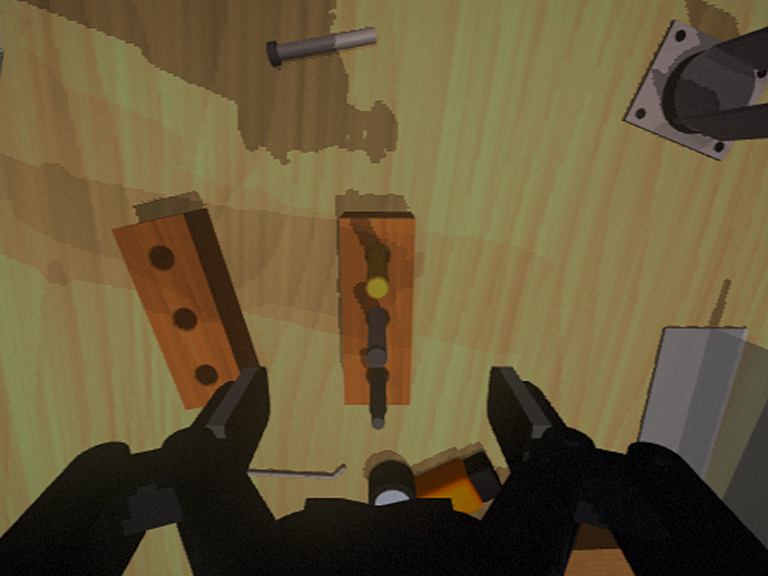

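The drift stands upright in its hole: its top is at (251,192), as predicted. The chisel, punch and the bystanders in view haven't moved.

```bash
python3 -c "
from station import arm
print(arm.close_job())"
```

```text
the job is handed in; nothing more can be done
None
```

I drove the cup home with the brass drift, tapping alternately at four points around the rim. It stopped solid after about 4 mm, roughly 8 mm above the hub face. I then stood the drift back in its hole and handed the job in at about 26 s; no verdict is reported.

- **Solid and square:** leaning at about 20–24 N at each of the four rim points, the TCP stopped at z = 161.2 mm every time. It stayed there through a 0.5 s hold at about 24 N at one point.
- **Force:** the highest drift force I read was about 24 N, against the 35 N limit. I only read it at the end of each move.
- **Drift:** the pictures showed it had not slipped in the grip. At the end its top was within 1 px of where it should be, standing upright in the stand.
- **Bystanders:** the last picture showed the chisel, punch, fork, bolt, hook and label gun in place. The tub and grease tin were out of its view.
- **Disagreement:** my first estimate of the wheel centre, from the overhead camera, was about 6 mm off the close wrist view. I used the wrist view, which predicted the cup and the drift's foot to within about 1 px.

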